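# Raise the document camera over the framed photo and hold it up

### The job

A framed photograph lies under one of the two document cameras. On that camera's stand, squeeze in the release button on the mast's grip head, pull the mast up past the first stop to the second stop, and finish still holding it there, fully extended with the button squeezed, because it sinks back if let go. Leave the other stand and everything else on the desk, the photograph included, as they are.

Things in the scene. Friction and masses are not known exactly. Their poses are not given: they have to be found in the camera images.
- left_stand: document camera stand on the robot's left (+y) side, fixed to the desk; the two stands are identical. Grey plate 240 x 240 x 10 mm, origin at the centre of its underside, z up. A vertical mast, 34 mm diameter, stands 90 mm from the centre towards the stand's +x; at its top a black collar, 42 mm diameter, its top 134 mm above the desk. The grip head sits on the mast, the camera arm points to -x.
- left_grip (a point): middle of the black grip head, on the mast axis, 160 mm above the desk while the mast is down; rises with it; axes as the stand's. Head 40 (x) x 30 (y) x 40 (z) mm, 138 to 178 mm above the desk. Grey release button in the middle of its +y face: 22 mm wide (x), 26 mm high, 8 mm proud; -y face plain. About 30 N of grip across button and -y face holds it against the pull.
- left_bed (a point): point on the top face of the left plate, where a thing to be filmed lies: 25 mm from the plate's centre towards -x. Above it hangs the white camera, 50 x 44 mm, 110 mm from the mast axis, 139 to 165 mm above the desk (lens down to 128 mm) while the mast is down, on a 14 mm wide bar from the head.
- left_button (a joint): release button of the left stand: 0 out, 0.006 m fully pressed in (towards the stand's -y), about 4 N; springs back. The mast is locked down until it is pressed; free from about 0.005.
- left_top (a joint): first draw of the left mast (head, camera and thin tube): 0 down, 0.070 m at the first stop, vertical. Weight and a return spring resist with about 5 to 6.5 N; let go, it sinks back and the latch stops it about 15 mm above down unless the button is held in.
- left_mid (a joint): second draw of the left mast (thicker tube, follows once the first is out): 0 down, 0.070 m at the second stop, a hard end stop; head then 140 mm above its start. Pull about 10 to 12 N all the way; let go, it sinks back.
- right_stand: document camera stand on the robot's right (-y) side, fixed to the desk; the two stands are identical. Grey plate 240 x 240 x 10 mm, origin at the centre of its underside, z up. A vertical mast, 34 mm diameter, stands 90 mm from the centre towards the stand's +x; at its top a black collar, 42 mm diameter, its top 134 mm above the desk. The grip head sits on the mast, the camera arm points to -x.
- right_grip (a point): middle of the black grip head, on the mast axis, 160 mm above the desk while the mast is down; rises with it; axes as the stand's. Head 40 (x) x 30 (y) x 40 (z) mm, 138 to 178 mm above the desk. Grey release button in the middle of its +y face: 22 mm wide (x), 26 mm high, 8 mm proud; -y face plain. About 30 N of grip across button and -y face holds it against the pull.
- right_bed (a point): point on the top face of the right plate, where a thing to be filmed lies: 25 mm from the plate's centre towards -x. Above it hangs the white camera, 50 x 44 mm, 110 mm from the mast axis, 139 to 165 mm above the desk (lens down to 128 mm) while the mast is down, on a 14 mm wide bar from the head.
- right_button (a joint): release button of the right stand: 0 out, 0.006 m fully pressed in (towards the stand's -y), about 4 N; springs back. The mast is locked down until it is pressed; free from about 0.005.
- right_top (a joint): first draw of the right mast (head, camera and thin tube): 0 down, 0.070 m at the first stop, vertical. Weight and a return spring resist with about 5 to 6.5 N; let go, it sinks back and the latch stops it about 15 mm above down unless the button is held in.
- right_mid (a joint): second draw of the right mast (thicker tube, follows once the first is out): 0 down, 0.070 m at the second stop, a hard end stop; head then 140 mm above its start. Pull about 10 to 12 N all the way; let go, it sinks back.
- photo: framed photograph lying face up on one of the two plates: wooden border 12 mm wide around a picture, 100 x 130 x 14 mm, loose; origin at the centre of its underside.
- notebook: closed brown notebook with a black band lying on the other plate, 96 x 126 x 14 mm, loose; origin at the centre of its underside.
- stapler: bystander between the two stands: black stapler 120 x 30 x 46 mm; origin at the centre of its underside, long axis x.
- mug: bystander beyond the stands: white mug, 76 mm diameter, 90 mm high; origin at the centre of its underside.
- pen_pot: bystander behind the left stand: dark metal pen pot with pens, 72 mm diameter, 150 mm high over the pens; origin at the centre of its underside.
- tape_dispenser: bystander behind the right stand: tape dispenser 60 x 140 x 75 mm, long axis y; origin at the centre of its underside.
- mouse: bystander left of the left stand: black computer mouse 100 x 60 x 30 mm; origin at the centre of its underside.
- glue_stick: bystander right of the right stand: white glue stick standing upright, 28 mm diameter, 85 mm high; origin at the centre of its underside.
There are look-alikes about, which are no part of the job. What is shaped like the photo but green or orange is not meant.

How it is judged (in metres and radians):
On the way, in this order (a step that is already met when the one before it is completed fails the run):
1. the release button of the stand that holds the photograph is pressed in while its mast is still down (((horizontal distance between photo and left_bed below 0.08 m and value of joint left_button above 0.004 m and value of joint each of left_top, left_mid below 0.015 m) or (horizontal distance between photo and right_bed below 0.08 m and value of joint right_button above 0.004 m and value of joint each of right_top, right_mid below 0.015 m))), for 0.1 s.
2. that mast is drawn out to the first stop and on into the second draw (((horizontal distance between photo and left_bed below 0.08 m and value of joint left_top above 0.06 m and value of joint left_mid above 0.01 m) or (horizontal distance between photo and right_bed below 0.08 m and value of joint right_top above 0.06 m and value of joint right_mid above 0.01 m))).
At the end, for the whole second after the job is handed in: On the stand with the photograph both draws of the mast are within 7 mm of their stops, the button is still pressed by more than 4 mm and the fingers press on the grip with more than 2 N; the other mast is down (each draw under 10 mm) and not touched. The program ends while holding (((horizontal distance between photo and left_bed below 0.08 m and value of joint each of left_top, left_mid above 0.063 m and value of joint left_button above 0.004 m and contact force between the fingers and left_stand above 2 N and value of joint each of right_top, right_mid below 0.01 m and contact force between each of the arm, the fingers and right_stand below 1 N) or (horizontal distance between photo and right_bed below 0.08 m and value of joint each of right_top, right_mid above 0.063 m and value of joint right_button above 0.004 m and contact force between the fingers and right_stand above 2 N and value of joint each of left_top, left_mid below 0.01 m and contact force between each of the arm, the fingers and left_stand below 1 N))); the arm keeps its last pose, push and grip.
It fails at once if the mast of the other stand was raised or its button pressed ((horizontal distance between photo and left_bed below 0.08 m and (value of joint any of right_top, right_mid above 0.02 m or value of joint right_button above 0.004 m)) or (horizontal distance between photo and right_bed below 0.08 m and (value of joint any of left_top, left_mid above 0.02 m or value of joint left_button above 0.004 m))).
It fails at once if the photograph, the notebook or a bystander was moved (25 mm for the first two, 30 mm for the others) (distance of any of photo, notebook from where it was at the start of the episode above 0.025 m or distance of any of stapler, mug, pen_pot, tape_dispenser, mouse, glue_stick from where it was at the start of the episode above 0.03 m).
It also fails if it takes over 40 s, if anything falls off the work surface, if the arm or the gripper's body presses on something with over 40 N, if the wrist force passes 120 N, or if a joint passes its speed limit or range.

### The arm

A 6-joint arm with a two-finger parallel gripper is mounted at the origin on the work surface. World frame = base frame: x ahead of the robot, y to its left, z up, the work surface at z = 0. Lengths are in mm, angles in degrees, forces in N, time in s.
With the tool pointing down it reaches from about 325 to 925 mm from the base axis. Payload 3.1 kg.
Tool frame: the origin (TCP) lies at the very end of the fingers, on their centre line; the grasp point (between the pads) lies grasp_offset behind it (grasp_offset is the distance from the TCP to the grasp point, in mm); z points along the fingers, y is the line along which they close (so a half turn about z gives the same grasp; the last joint's range is limited). The gripper opens to 85 mm and grips with 20 to 120 N. Pads are 22 mm wide; open, the fingers measure 114 mm over their backs; the gripper's body (76 mm by 85 mm) begins 54 mm behind the grasp point. The pads swing forward as they close: fully open they stand 13 mm farther back than shut.
Start: joints at [-83.205, 12.427, 92.441, -0, 75.132, -6.429], TCP at [142.993, -608.434, 231.3] pointing down, gripper open.
Joint ranges: [-157.48, 157.48], [-44.54, 120.13], [17.64, 146.25], [-64.5, 244.5], [7.68, 150.69], [-147.95, 147.95]. Speed limits (degrees/s): [159.86, 159.86, 180, 180, 180, 180].

### API

Orientations are given as [roll, pitch, yaw] about the fixed x, y, z axes, in that order (R = Rz(yaw) Ry(pitch) Rx(roll)).
In Python, from station import * gives the robot as it stands. Calls block until the motion is done:
- goto(position, orientation): joint-space move of the TCP to a pose.
- move_l(position, attitude=None, speed=150): straight line of the TCP; attitude=None keeps the orientation; speed is the mean speed in mm/s.
- move_j(angles): joint-space move.
- grip(opening, squeeze=None): finger opening in mm; squeeze is the grip in N (None keeps the last); returns when the fingers have stopped.
- wait(seconds).
- solve_ik(position, orientation): joint angles nearest the present ones, or None.
- get_obs(): the state.
- get_image(name): name is "side" or "top" or "wrist"; returns the picture (400x640x3 uint8, red, green, blue); there is no depth.
- get_calibration(name): a dict with "fx", "fy", "cx", "cy" (pixels), "R" (3x3) and "t" (3): a world point X has camera coordinates R X + t; the wrist camera has in their place "mount" (4x4, takes a point from camera to tool coordinates, whose origin is the TCP and whose axes are the flange's). Camera axes: x right, y down, z forward; pixel columns grow to the right and rows downward; lengths in mm; the calibration is good to about 2 mm. A picture is of the moment at which its call begins: read the wrist's pose just before it. get_calibration takes no time and is no camera call.
A pose or a line that the arm cannot do raises Unreachable and nothing moves.
- sign_off(): hands the job in; it is judged then, once.
Trained networks look in the newest picture that a camera, given by its name, has taken for a name from the list of things; names that differ only in an ending like _2 or _b are one class to them, and where a whole thing is asked for, a point or a joint stands for the part that bears it (a point fixed in the world has none). Each returns a list of dicts, best first, with "score" (0 to 1); they miss things now and then, are a little off and sometimes report something else, mostly with a low value. They report only what shows in the picture. A call takes as long as a camera call. They do not tell look-alikes from the thing itself.
- spot_in(name, camera): "extent" ([centre column, centre row, width, height] in pixels, round what is visible of it).
- regions_of(name, camera): "region" (400x640 bool, what is visible of it) and "extent" ([centre column, centre row, width, height] in pixels, round what is visible of it).
The state is a dict: "t": time; "joint_pos": joint angles; "qvel": joint speeds; "effort": joint torques, N m; "tcp_pos": TCP position; "ee_rot": TCP orientation; "wrist_force": force on the tool from outside, world axes, zero at the start; "moment": the same for the moment, N m; "grip_width": finger opening in mm; "grip_force": force on a finger pad.
Only numpy, scipy, OpenCV 4.12 (cv2) and the standard library are available. Lean on these libraries where they do the work, as an engineer would, in place of code of your own. Each camera call takes 0.05 s, during which the arm holds its last target. There are 200 camera calls.

## Working session

There is one attempt and no reset: what is moved stays moved. The work goes in short steps, each a Python script; the robot and the scene stay as the last script left them, time stands still between calls to the robot, and variables do not carry over. Pictures are saved under pics/ and viewed, at most 10 in all, crops included, and the job is handed in when it is done.

```bash
mkdir -p pics
python3 - <<'E'
from station import *
import cv2
for n in ("top","side"):
    cv2.imwrite(f"pics/{n}0.png",get_image(n)[:,:,::-1])
    c=get_calibration(n);print(n,c)
    for k in ("photo","notebook","left_stand","right_stand","left_grip","left_button"):
        print(k,[(round(d["score"],2),[round(float(v)) for v in d["extent"]]) for d in spot_in(k,n)])
o=get_obs();print(o["t"],o["ee_rot"],o["grip_width"])
E
```

```text
top {'fx': 450.35847631578906, 'fy': 450.35847631578906, 'cx': 315.33649269597737, 'cy': 199.50948332684342, 'R': array([[ 0.15157518, -0.98843644,  0.0042859 ],
       [-0.96733788, -0.14922825, -0.20491062],
       [ 0.2031807 ,  0.02691345, -0.97877131]]), 't': array([ -35.54984471,  469.47424155, 1305.5492795 ])}
photo [(0.94, [420, 320, 29, 50]), (0.61, [258, 202, 46, 43]), (0.58, [390, 233, 50, 47]), (0.56, [261, 112, 29, 37])]
notebook [(0.84, [257, 203, 50, 43])]
left_stand [(0.6, [261, 196, 102, 98]), (0.2, [393, 225, 100, 102])]
right_stand [(0.77, [397, 221, 100, 97])]
left_grip [(0.86, [258, 175, 30, 55])]
left_button []
side {'fx': 433.47020448806614, 'fy': 433.47020448806614, 'cx': 322.0548073682041, 'cy': 191.7200230953767, 'R': array([[ 0.88374588, -0.4677641 , -0.01378257],
       [-0.35069095, -0.64248412, -0.68134427],
       [ 0.30985331,  0.60696861, -0.73183333]]), 't': array([-377.13417083,  234.43201853, 1469.50358239])}
photo [(0.67, [352, 254, 30, 32]), (0.61, [373, 344, 36, 49]), (0.6, [290, 317, 46, 42]), (0.31, [313, 147, 38, 18])]
notebook [(0.93, [297, 177, 26, 26]), (0.64, [340, 204, 30, 18])]
left_stand [(0.9, [311, 166, 67, 68])]
right_stand [(0.89, [362, 252, 82, 78])]
left_grip [(0.82, [313, 147, 46, 24])]
left_button []
0.7 [1.79993506e+02 1.03378836e-03 1.32216491e+01] 85.91958479305865
```

```bash
python3 -c "
from station import *
import station;print(getattr(station,'grasp_offset',None))"; ls
```

```text
18.700000000000003
pics
```

Run:
```python
import cv2
for n,(x0,y0) in (("top",(200,90)),("side",(220,100))):
    i=cv2.imread(f"pics/{n}0.png")[y0:y0+(290 if n=="top" else 290)-90+0,x0:x0+260]
    cv2.imwrite(f"pics/{n}0c.png",cv2.resize(i,None,fx=3,fy=3,interpolation=cv2.INTER_CUBIC))
```

```text
(no output)
```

View pics/top0c.png

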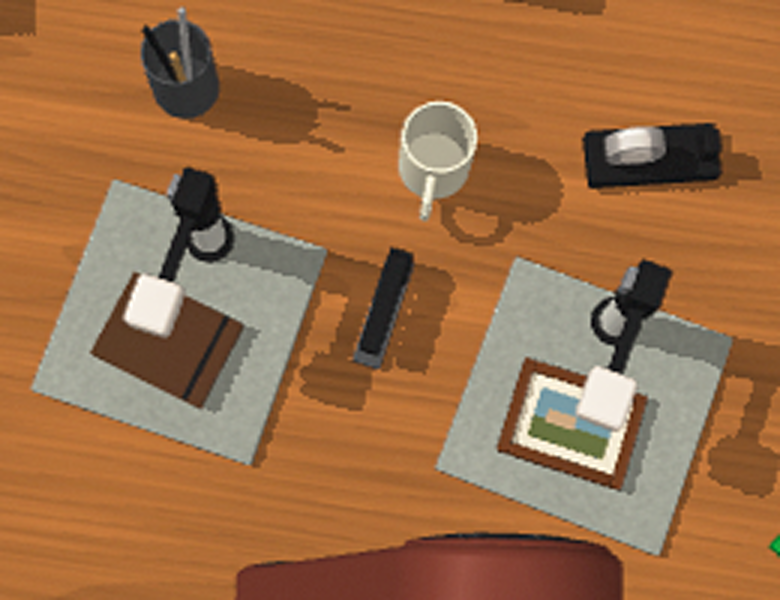

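View pics/side0c.png

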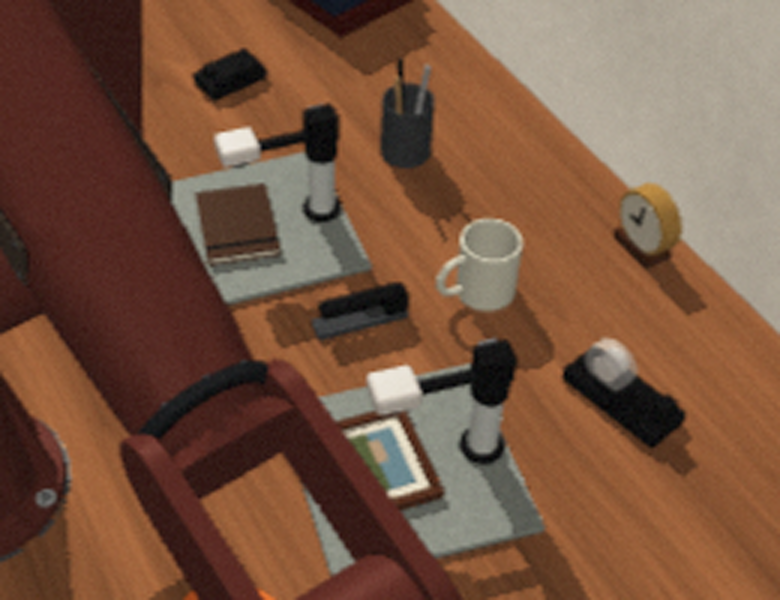

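The photograph, with its wooden border, lies on the right stand. The brown notebook is on the left one. The right plate's corners are at full-image pixels of about (372,176), (444,203), (421,275) and (346,246). The head top is near (413,185), and the grey button shows on its left (+y) side.

```bash
cat > h.py <<'E'
from station import *
import numpy as np, cv2
def back(cal,uv,z):
    R,t=np.array(cal["R"]),np.array(cal["t"]); C=-R.T@t
    d=R.T@np.array([(uv[0]-cal["cx"])/cal["fx"],(uv[1]-cal["cy"])/cal["fy"],1])
    return C+d*(z-C[2])/d[2]
def proj(cal,P):
    p=np.array(cal["R"])@P+cal["t"]; return [round(float(cal["fx"]*p[0]/p[2]+cal["cx"]),1),round(float(cal["fy"]*p[1]/p[2]+cal["cy"]),1)]
E
python3 - <<'E'
from h import *
c=get_calibration("top")
px=np.array([(517,257),(733,340),(662,556),(437,468)])/3+[200,90]   # far-left, far-right, near-right, near-left
P=np.array([back(c,p,10) for p in px]);print(P.round(),[round(np.linalg.norm(P[i]-P[i-1])) for i in range(4)])
m=P.mean(0); M=np.array([(120,120),(120,-120),(-120,-120),(-120,120)])
D=P[:,:2]-m[:2]; yaw=np.arctan2((M[:,0]*D[:,1]-M[:,1]*D[:,0]).sum(),(M*D).sum())
g=m[:2]+90*np.array([np.cos(yaw),np.sin(yaw)])
print(m,np.degrees(yaw),g)
print("head top centre px",proj(c,np.r_[g,178]))
hp=np.array([(638,262),(671,270),(660,302),(624,292)])/3+[200,90]
print("head by eye",[back(c,p,178).round() for p in hp])
cs=get_calibration("side");q=proj(cs,np.r_[g,178]);print("side crop",[(q[0]-220)*3,(q[1]-100)*3])
for f in (0,180):
  y=np.degrees(yaw)+f
  for z in (230,141,290): print(f,z,solve_ik([g[0],g[1],z],[180,0,y]))
E
```

```text
[[ 580. -128.   10.]
 [ 526. -359.   10.]
 [ 296. -309.   10.]
 [ 349.  -75.   10.]] [237, 238, 235, 240]
[ 437.99466408 -217.78140887   10.        ] -12.67219592628221 [ 525.80236438 -237.52495891]
head top centre px [417.6, 184.8]
head by eye [array([ 545., -222.,  178.]), array([ 542., -253.,  178.]), array([ 510., -246.,  178.]), array([ 515., -212.,  178.])]
side crop [494.09999999999997, 353.09999999999997]
0 230 [-3.12790823e+01  6.68925549e+00  9.91520897e+01 -2.54444375e-14
  7.41586548e+01  7.13931137e+01]
0 141 [-3.12790823e+01  1.20005066e+01  1.03253845e+02 -2.54444375e-14
  6.47456488e+01  7.13931137e+01]
0 290 [-3.12790823e+01  4.15779814e+00  9.54057603e+01 -2.54444375e-14
  8.04364415e+01  7.13931137e+01]
180 230 [ -31.27908227    6.68925549   99.15208968    0.           74.15865483
 -108.60688634]
180 141 [ -31.27908227   12.0005066   103.25384461    0.           64.74564879
 -108.60688634]
180 290 [ -31.27908227    4.15779814   95.40576033    0.           80.43644153
 -108.60688634]
```

Run:
```python
from h import *
from scipy.spatial.transform import Rotation as Ro
o=get_obs();print(o["grip_width"])
p=o["tcp_pos"];move_l([p[0],p[1],300])
goto([526,-237,300],[180,0,-12.7])
o=get_obs(); im=get_image("wrist"); cv2.imwrite("pics/w1.png",im[:,:,::-1])
c=get_calibration("wrist"); print(o["t"],c["mount"],o["tcp_pos"],o["ee_rot"])
T=np.eye(4);T[:3,:3]=Ro.from_euler("xyz",o["ee_rot"],degrees=True).as_matrix();T[:3,3]=o["tcp_pos"]
W=T@np.array(c["mount"]);R=W[:3,:3].T;c["R"]=R;c["t"]=-R@W[:3,3]
import pickle;pickle.dump(c,open("w1.pkl","wb"))
Z=Ro.from_euler("z",-12.7,degrees=True).as_matrix()
for q in [(20,15),(20,-15),(-20,-15),(-20,15)]: print(q,proj(c,np.array([526,-237,178])+Z@np.array([*q,0])))
for q in [(11,23),(-11,23)]: print("button",q,proj(c,np.array([526,-237,173])+Z@np.array([*q,0])))
```

```text
85.91958479305865
3.2333 [[ 6.08668777e-04 -9.56604221e-01 -2.91389762e-01  7.31991404e+01]
 [ 9.99999802e-01  6.29648912e-04  2.17710084e-05 -9.02197183e-01]
 [ 1.62647008e-04 -2.91389718e-01  9.56604415e-01 -1.42285208e+02]
 [ 0.00000000e+00  0.00000000e+00  0.00000000e+00  1.00000000e+00]] [ 525.65650086 -237.73790305  299.80678055] [ 1.79982103e+02  2.11209890e-02 -1.27529940e+01]
(20, 15) [300.2, 172.2]
(20, -15) [332.7, 172.2]
(-20, -15) [332.1, 213.1]
(-20, 15) [300.9, 213.1]
button (11, 23) [292.2, 180.5]
button (-11, 23) [292.8, 202.6]
```

View pics/w1.png

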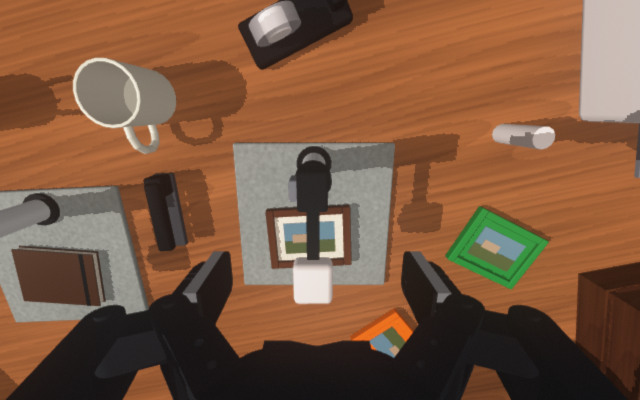

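The wrist picture shows the head at about columns 297–328 and rows 170–210, square to the gripper. The button is on its left at about (293,187). I'll refine this numerically.

Run:
```python
import cv2
i=cv2.imread("pics/w1.png")[140:270,270:360]
cv2.imwrite("pics/w1c.png",cv2.resize(i,None,fx=4.5,fy=4.5,interpolation=cv2.INTER_NEAREST))
g=cv2.cvtColor(i,cv2.COLOR_BGR2GRAY)
for r in (168,172,176,180,185,190,195,200,205,208,210,212): print(r,g[r-140,15:65])
```

```text
168 [155 155 153 152 151 149 148 149 151 152 152 145  86  42  34  33  33  33
  33  34  33  33  33  33  33  32  34  33  34  33  34  33  33  34  32  32
  33  34  32  33  32  34  34  35  39  61  97 103 105 104]
172 [153 150 149 149 146 144 144 148 150 149 135  59  37  36  35  36  36  36
  36  36  35  37  35  35  33  36  35  35  35  35  34  35  36  35  34  34
  35  37  35  36  36  35  34  35  43  79 106 108 108 114]
176 [151 151 152 152 151 134  88  73  72  70  63  50  42  41  41  40  41  41
  41  41  40  41  41  41  41  40  40  41  40  41  41  41  42  40  41  39
  41  41  40  40  39  37  35  36  37  58 117 149 150 150]
180 [151 153 156 148 103  84  82  80  81  79  78  57  42  41  41  40  41  40
  41  41  41  41  40  40  40  41  41  42  42  41  39  40  41  42  40  41
  40  40  40  41  40  37  36  35  36  42  73 143 149 149]
185 [155 150 146 129 129 130 129 128 128 128 121  77  46  41  41  39  41  40
  42  42  40  41  42  41  40  41  40  39  41  41  41  41  41  41  40  40
  40  41  41  41  39  37  36  36  38  56 111 149 153 152]
190 [144 148 150 140 134 130 129 129 129 129 123  97  50  41
[... 545 characters left out ...]
3 152 152 151 150]
205 [153 153 154 154 153 153 153 151 148 148 148 134  59  43  41  41  41  40
  41  42  41  42  43  41  42  42  42  41  41  42  41  42  41  42  42  42
  42  40  41  41  41  38  48  81  73  71  71  65  66  67]
208 [54 55 55 56 56 52 53 52 51 50 49 49 43 43 42 43 43 41 41 43 42 42 43 42
 43 42 42 43 42 42 41 43 43 40 42 43 42 41 42 41 40 40 44 60 61 62 63 63
 64 65]
210 [63 65 65 64 65 66 65 65 67 68 68 65 53 45 44 43 44 41 43 41 42 41 42 42
 42 44 41 42 42 41 43 42 43 42 41 43 43 43 42 43 41 44 57 67 68 69 69 69
 69 68]
212 [74 76 74 74 73 75 74 74 73 72 73 72 73 71 68 67 66 67 67 66 64 51 44 42
 42 42 43 42 43 42 43 42 43 44 52 64 65 64 64 63 66 65 69 68 67 68 69 67
 68 69]
```

View pics/w1c.png

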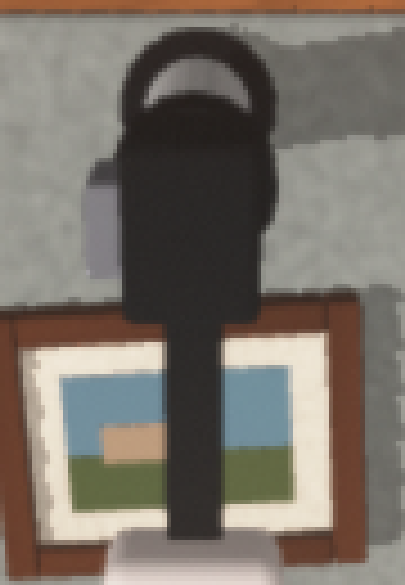

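Refined head centre is about (528.6, -233.3), which agrees with the by-eye reading from the top view. Next: descend, squeeze and check.

Run:
```python
from h import *
x,y=528.6+.2,-233.3+1
goto([x,y,240],[180,0,-12.7]); move_l([x,y,144],speed=80)
o=get_obs();print(o["tcp_pos"],o["wrist_force"])
grip(20,60); wait(.4)
o=get_obs();print(o["t"],o["tcp_pos"],o["wrist_force"],o["moment"],o["grip_width"],o["grip_force"])
cv2.imwrite("pics/w2.png",get_image("wrist")[:,:,::-1])
```

```text
[ 529.37805451 -232.63243877  144.83199505] [ 0.26997224 -0.09418407  0.29849642]
5.9333 [ 528.77908927 -233.5907264   144.95068106] [-2.93546809 -4.26186189  4.94911894] [0.16661372 0.25225219 0.02100347] 29.11441029057478 63.15306544303894
```

View pics/w2.png

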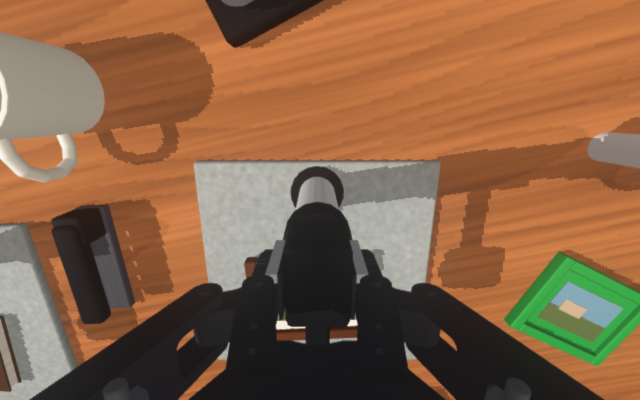

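The head sits between both pads, centred at about (317,260), and the fingers hold at 29 mm. I'll test with a short lift to confirm the release before pulling fully.

Run:
```python
from h import *
p=get_obs()["tcp_pos"]
for dz in (4,10,40,66,85,110,135):
    move_l([p[0],p[1],p[2]+dz],speed=50)
    o=get_obs();print(dz,round(o["t"],1),np.round(o["tcp_pos"]-p,1),np.round(o["wrist_force"],1),round(o["grip_width"],1),round(o["grip_force"]))
    if dz<20 and o["wrist_force"][2]<-20: print("locked?");break
```

```text
4 6.2 [-0.2 -0.   3.1] [ 1.1 -3.8 -6.1] 29.1 63
10 6.5 [-0.2 -0.   9.5] [ 1.  -5.3 -5.8] 29.1 63
40 7.2 [-0.2  0.  39.7] [ 0.3 -4.1 -5.2] 29.2 63
66 7.9 [-0.2  0.1 65.7] [ 1.3 -4.5 -6.1] 29.2 63
85 8.4 [-0.2  0.1 83.8] [  2.1  -5.  -10.8] 29.3 62
110 9.1 [-3.000e-01  1.000e-01  1.088e+02] [  2.4  -5.4 -11.7] 29.1 62
135 9.8 [-3.000e-01  1.000e-01  1.338e+02] [  1.5  -4.7 -12.9] 29.2 62
```

Forces match the description: about 6 N over the first draw and 11–12 N over the second. Now up to the hard stop.

Run:
```python
from h import *
p=get_obs()["tcp_pos"]
for dz in range(1,16):
    move_l([p[0],p[1],p[2]+dz+1],speed=15); wait(.1)
    o=get_obs();print(dz,np.round(o["tcp_pos"]-p,1),np.round(o["wrist_force"],1),round(o["grip_width"],1))
    if o["wrist_force"][2]<-20: break
wait(1);o=get_obs();print(o["t"],o["tcp_pos"],np.round(o["wrist_force"],1),o["grip_width"],o["grip_force"])
cv2.imwrite("pics/s3.png",cv2.resize(get_image("side")[100:300,220:480,::-1],None,fx=3,fy=3))
```

```text
1 [-0.   0.   0.8] [  1.6  -4.5 -12.4] 29.0
2 [-0.   0.   1.8] [  1.4  -4.1 -11.8] 29.4
3 [-0.   0.   2.8] [  2.1  -3.8 -11.9] 29.5
4 [-0.   0.   3.7] [  2.5  -4.6 -12.8] 29.3
5 [-0.   0.   4.7] [  2.5  -6.  -11.6] 29.2
6 [-0.   0.1  5.7] [  2.2  -4.5 -11.4] 29.2
7 [-0.1  0.   6.4] [  2.1  -5.9 -12.4] 29.1
8 [-0.1  0.1  6.5] [  3.9  -5.4 -16.7] 29.3
9 [-0.2  0.1  6.5] [  5.2  -6.5 -18.4] 29.4
10 [-0.2  0.1  6.6] [  5.6  -6.3 -20.8] 29.3
14.25 [ 528.28719383 -233.37707367  285.28819229] [  4.9  -7.  -20.2] 29.44255059587146 61.39703571796417
```

View pics/s3.png

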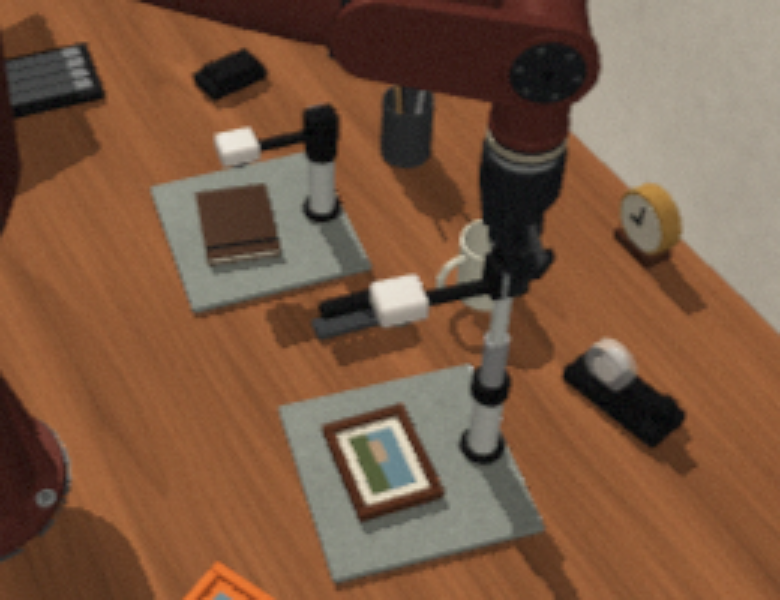

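The mast is at its hard stop: it has risen 140.3 mm, the pull is up to 20 N, and both tube stages show at about (492,340–380) in the crop. The photograph and the left stand haven't moved, so I'm handing in.

```bash
python3 -c "
from station import *
print(sign_off())"
```

```text
the job is handed in; nothing more can be done
None
```

I handed in with the right stand's mast (the one over the photograph) held fully extended, 140 mm up against its hard stop with the button squeezed at about 61 N; the photograph, the left stand and the nearby items looked unmoved in the last side view, and no verdict came back.

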